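Hang the wire basket on the drain stand

TASK

The wire basket with the two sample cups has come out of the disinfectant bath and must drip off. Swing its folded bail handle upright while the basket still stands on the bench, then carry it by the bail's grip to the drain stand and let it down gently, neither dropped nor forced, so that the bail rests in both hooks and the basket hangs level and still over the tray. Keep the basket upright with the cups in it on the way, and do not disturb the timer, the dish and the small bottle nearby.

Things in the scene. Friction and masses are not known exactly. Their poses are not given: they have to be found in the camera images.
- basket: Open stainless wire basket, 150 mm (its x) by 114 mm (its y) by 70 mm high, loose on the worktop, 0.45 kg empty (may differ by a fifth), holding two closed sample cups that can slide a few mm. Origin: centre of its underside; z up. Its -x side looks roughly towards the robot; the bail starts folded down outside that side.
- bail_pivot (a point): Middle of the bail's pivot axis, fixed in the basket: at basket x = 0, y = 0, z = 58 mm. The axis runs along the basket's y; the two pivots sit just outside the end walls, at y = +-62 mm. Axes as the basket's.
- bail (a joint): Angle of the bail against the basket, rad: 0 upright, -1.5 folded to the basket's -x side against its stop (as at the start), +1.5 folded to the +x side. The pivots are a little stiff: left within about 0.5 rad of upright it stays, further over it falls. Less than 1 N at the bar swings it.
- bail_grip (a point): Centre of the bail's straight top bar: 6 mm round wire along the basket's y, 90 mm from the pivots, 125 mm between the arms; its middle 44 mm is a round grip sleeve, 13 mm in diameter. Folded, its axis is 64 mm above the worktop and 15 mm outside the wall (9 mm gap: no room for a finger from above; free below). Upright: 148 mm above the basket's underside.
- stand: Stainless drain stand, fixed to the worktop. Origin: on the worktop right below the middle between its two hook seats; x away from the robot, z up. A column at x = +105 mm carries a clamped double hook: two 8 mm round-wire hooks, at y = -36 and +36 mm, come forward from the column and are open upward. The 64 mm between them is free for fingers.
- column_top (a point): Top of the stand's column (14 mm in diameter), 220 mm up, at stand x = +105 mm. The double hook clamped on it differs in height from time to time and is not measured: the axis of a bar lying in its seats is 175 to 200 mm above the worktop. Find it by touch while lowering: when the bail is seated, the hooks take the weight.
- tray_middle (a point): Tray floor of the stand (tray x -83 to +123, y +-70, 18 mm high) below the hook seats. Each seat is a V at stand x = 0; in front its tip (x = -18 mm) rises 17 mm above a seated bar's axis, behind it a level shank (x = +12 mm to the column) 23 mm; the hook's underside is 14 mm below that axis. A bar lowered within 6 mm either way of x = -2 mm goes in and centres at 0.
- cup_a: Closed sample cup, 62 mm in diameter and height, in the basket's -x half at the start. Origin: centre of its underside.
- cup_c: Closed sample cup like cup_a, in the basket's +x half at the start. Origin: centre of its underside.
- timer: Bystander: bench timer, 66 x 62 x 19 mm, lying at the front edge of the worktop, in the middle. Origin: centre of its underside.
- petri_dish1: Bystander: flat round dish, 91 mm in diameter, 15 mm high, at the front on the right. Origin: centre of its underside.
- bottle_elute: Bystander: small bottle with a screw cap, 48 mm in diameter, 85 mm high, behind the work. Origin: centre of its underside.

How it is judged:
By the outcome, as a careful person would: the job done as asked, in the order asked, and still so for the second after the job is handed in, with the robot touching nothing.
It also fails if it takes over 70 s, if anything falls off the work surface, if the arm or the gripper's body presses on something with over 40 N, if the wrist force passes 120 N, or if a joint passes its speed limit or range.

ROBOT

A 6-joint arm with a two-finger parallel gripper is mounted at the origin on a cart in front of the work surface, level with it; the furniture and walls round the work are solid. World frame = base frame: x ahead of the robot, y to its left, z up, the work surface at z = 0. Lengths are in mm, angles in degrees, forces in N, time in s.
With the tool pointing down it reaches from about 325 to 925 mm from the base axis. Payload 3.1 kg.
Tool frame: the origin (TCP) lies at the very end of the fingers, on their centre line; the grasp point (between the pads) lies 19 mm behind it; z points along the fingers, y is the line along which they close (so a half turn about z gives the same grasp; the last joint's range is limited). The gripper opens to 85 mm and grips with 20 to 120 N. Pads are 22 mm wide; open, the fingers measure 114 mm over their backs; the gripper's body (76 mm by 85 mm) begins 54 mm behind the grasp point. The pads swing forward as they close: fully open they stand 13 mm farther back than shut.
Start: joints at [58.373, 12.427, 92.441, -0, 75.132, -6.429], TCP at [266.083, 565.543, 231.3] pointing down, gripper open.
Joint ranges: [-157.48, 157.48], [-44.54, 120.13], [17.64, 146.25], [-64.5, 244.5], [7.68, 150.69], [-147.95, 147.95]. Speed limits (degrees/s): [159.86, 159.86, 180, 180, 180, 180].

INTERFACE

Orientations are given as [roll, pitch, yaw] about the fixed x, y, z axes, in that order (R = Rz(yaw) Ry(pitch) Rx(roll)).
In Python, from station import ctrl, eyes, probe_bus gives the robot as it stands (ctrl), with the cameras (eyes) and the readings (probe_bus). Calls block until the motion is done:
- ctrl.goto(position, orientation): joint-space move of the TCP to a pose.
- ctrl.move_l(position, attitude=None, speed=150): straight line of the TCP; attitude=None keeps the orientation; speed is the mean speed in mm/s.
- ctrl.move_j(angles): joint-space move.
- ctrl.grip(opening, squeeze=None): finger opening in mm; squeeze is the grip in N (None keeps the last); returns when the fingers have stopped.
- ctrl.wait(seconds).
- ctrl.solve_ik(position, orientation): joint angles nearest the present ones, or None.
- probe_bus.get_obs(): the state.
- eyes.get_image(name): name is "side" or "top" or "wrist"; returns the picture (480x640x3 uint8, red, green, blue); there is no depth.
- eyes.get_calibration(name): a dict with "fx", "fy", "cx", "cy" (pixels), "R" (3x3) and "t" (3): a world point X has camera coordinates R X + t; the wrist camera has in their place "mount" (4x4, takes a point from camera to tool coordinates, whose origin is the TCP and whose axes are the flange's). Camera axes: x right, y down, z forward; pixel columns grow to the right and rows downward; lengths in mm; the calibration is good to about 2 mm. A picture is of the moment at which its call begins: read the wrist's pose just before it. get_calibration takes no time and is no camera call.
A pose or a line that the arm cannot do raises ctrl.Unreachable and nothing moves.
- ctrl.sign_off(): hands the job in; it is judged then, once.
The state is a dict: "t": time; "joint_pos": joint angles; "qvel": joint speeds; "effort": joint torques, N m; "tcp_pos": TCP position; "ee_rot": TCP orientation; "wrist_force": force on the tool from outside, world axes, zero at the start; "moment": the same for the moment, N m; "grip_width": finger opening in mm; "grip_force": force on a finger pad.
Only numpy, scipy, OpenCV 4.12 (cv2) and the standard library are available. Lean on these libraries where they do the work, as an engineer would, in place of code of your own. Each camera call takes 0.05 s, during which the arm holds its last target. There are 200 camera calls.

## Working session

There is one attempt and no reset: what is moved stays moved. The work goes in short steps, each a Python script; the robot and the scene stay as the last script left them, time stands still between calls to the robot, and variables do not carry over. Pictures are saved under pics/ and viewed, at most 10 in all, crops included, and the job is handed in when it is done.

```bash
ls; mkdir -p pics
python3 - <<'E'
from station import ctrl, eyes, probe_bus
import cv2,numpy as np
for n in("side","top"):
    im=eyes.get_image(n); cv2.imwrite(f"pics/{n}0.png",im[:,:,::-1])
    c=eyes.get_calibration(n); print(n,{k:np.round(v,3).tolist() for k,v in c.items()})
    print((-np.array(c["R"]).T@c["t"]).round())
print(eyes.get_calibration("wrist"));print(probe_bus.get_obs())
E
```

```text
pics
station.py
side {'fx': 482.523, 'fy': 482.523, 'cx': 312.943, 'cy': 239.139, 'R': [[-0.991, 0.129, 0.027], [0.029, 0.415, -0.91], [-0.128, -0.901, -0.415]], 't': [547.295, 165.009, 1327.081]}
[ 708. 1057.  686.]
top {'fx': 597.213, 'fy': 597.213, 'cx': 311.984, 'cy': 252.897, 'R': [[0.007, -1.0, -0.007], [-0.992, -0.006, -0.129], [0.129, 0.008, -0.992]], 't': [-86.276, 588.466, 1295.629]}
[ 417.  -93. 1360.]
{'fx': 360.46541955119454, 'fy': 360.46541955119454, 'cx': 320.2521286107542, 'cy': 232.98969338216642, 'mount': array([[-2.33890037e-04, -9.49035101e-01, -3.15170306e-01,
         8.07325618e+01],
       [ 9.99999955e-01, -2.80941872e-04,  1.03860264e-04,
        -7.85035806e-01],
       [-1.87111572e-04, -3.15170268e-01,  9.49035124e-01,
        -1.43519967e+02],
       [ 0.00000000e+00,  0.00000000e+00,  0.00000000e+00,
         1.00000000e+00]])}
{'t': 0.1, 'joint_pos': array([ 5.83729727e+01,  1.24722973e+01,  9.25204594e+01,  1.45521090e-03,
        7.51326323e+01, -6.42692017e+00]), 'qvel': array([-0.05137892, -0.15991824, -0.15783488,  0.02363876, -0.0709664 ,
       -0.00451548]), 'effort': array([-1.04345188e-03, -3.98075080e+01, -3.04971027e+01, -2.09774221e-04,
        4.21715202e-03,  7.32098329e-06]), 'tcp_pos': array([265.67921103, 564.90258294, 230.08964382]), 'ee_rot': array([-1.79875556e+02, -1.54323450e-02,  1.54799501e+02]), 'wrist_force': array([-0.32176336,  0.53812557,  0.2589711 ]), 'moment': array([ 0.05021247,  0.03804985, -0.02819647]), 'grip_force': 0.0, 'grip_width': 85.54669775685925}
```

View pics/top0.png

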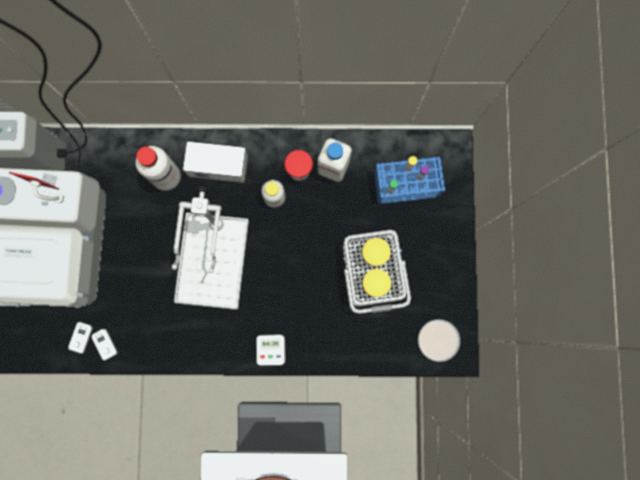

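View pics/side0.png

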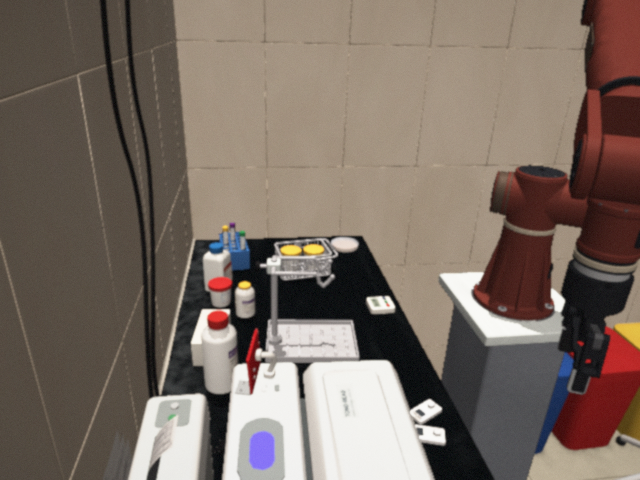

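The top view shows the basket near px (377,270), with cup lids at (376,251) and (377,283) and the bail on the image's lower (robot) side. The stand's column top is near (199,205) and its tray covers about 174–248 × 205–308. The side view confirms this layout. Next I'll get rough positions, then take wrist views from two places each.

```bash
cat > h.py <<'E'
from station import ctrl, eyes, probe_bus
import cv2,numpy as np
from scipy.spatial.transform import Rotation as Ro
def cam(n,obs=None):
    c=eyes.get_calibration(n);K=np.array([[c["fx"],0,c["cx"]],[0,c["fy"],c["cy"]],[0,0,1]])
    if n!="wrist": return K,np.array(c["R"]),np.array(c["t"])
    T=np.eye(4);T[:3,:3]=Ro.from_euler("xyz",obs["ee_rot"],degrees=True).as_matrix();T[:3,3]=obs["tcp_pos"]
    E=np.linalg.inv(T@c["mount"]);return K,E[:3,:3],E[:3,3]
def ray(C,p):
    K,R,t=C;return -R.T@t,R.T@np.linalg.inv(K)@np.array([p[0],p[1],1.])
def onz(C,p,z):
    o,d=ray(C,p);return o+d*(z-o[2])/d[2]
def tri(Cs,ps):
    A=np.zeros((3,3));b=np.zeros(3);L=[ray(C,p) for C,p in zip(Cs,ps)]
    for o,d in L:
        d=d/np.linalg.norm(d);M=np.eye(3)-np.outer(d,d);A+=M;b+=M@o
    X=np.linalg.solve(A,b)
    return X,max(np.linalg.norm(np.cross(X-o,d/np.linalg.norm(d))) for o,d in L)
def att(yaw,tilt=0): # tool down, x axis at yaw; tilt swings the fingers towards +x_tool
    R=Ro.from_euler("z",yaw,degrees=True)*Ro.from_euler("y",-tilt,degrees=True)*Ro.from_euler("x",180,degrees=True)
    return R.as_euler("xyz",degrees=True)
def shot(name):
    o=probe_bus.get_obs();im=eyes.get_image("wrist");cv2.imwrite(f"pics/{name}.png",im[:,:,::-1])
    np.savez(f"pics/{name}.npz",ee_rot=o["ee_rot"],tcp_pos=o["tcp_pos"])
def wcam(name): return cam("wrist",np.load(f"pics/{name}.npz"))
E
python3 - <<'E'
from h import *
C=cam("top")
for n,p,z in[("cupc",(376,251),64),("cupa",(377,283),64),("coltop",(199,197),220),("trayc",(212,262),10),("timer",(270,350),19),("dish",(439,341),15),("bottle",(273,188),85)]:
    print(n,onz(C,p,z).round())
b=(onz(C,(376,251),64)+onz(C,(377,283),64))/2
print(b)
for t in(30,40,45,55,70):
  for dy in (0,180):
    for z,dx in((60,-90),(140,0)):
      q=ctrl.solve_ik([b[0]+dx,b[1],z],att(dy,t if dy==0 else -t)); print(t,dy,z,None if q is None else np.round(q))
E
```

```text
cupc [ 591. -223.   64.]
cupa [ 521. -224.   64.]
coltop [674. 138. 220.]
trayc [570. 146.  10.]
timer [374.   9.  19.]
dish [ 396. -366.   15.]
bottle [725.   3.  85.]
[ 555.61504823 -223.43843603   64.        ]
30 0 60 [-46.   2. 131.  42.  32.  11.]
30 0 140 [-38.   2. 120.  30.  38.  32.]
30 180 60 None
30 180 140 None
40 0 60 [-51.   2. 136.  67.  33. -17.]
40 0 140 [-41.   0. 126.  51.  33.  10.]
40 180 60 None
40 180 140 None
45 0 60 [-54.   3. 138.  78.  36. -30.]
45 0 140 [-43.   0. 128.  64.  33.  -4.]
45 180 60 None
45 180 140 None
55 0 60 [-59.   9. 140.  95.  45. -51.]
55 0 140 [-47.   2. 132.  88.  37. -29.]
55 180 60 [-59.   9. 140.  95.  45. 129.]
55 180 140 None
70 0 60 [-65.  22. 141. 108.  64. -73.]
70 0 140 [-51.  11. 136. 112.  52. -57.]
70 180 60 [-65.  22. 141. 108.  64. 107.]
70 180 140 [-51.  11. 136. 112.  52. 123.]
```

```bash
python3 - <<'E'
from h import *
ctrl.move_l([266,565,330])
for n,p in[("s1",(520,150,310)),("s2",(610,150,310)),("b1",(520,-230,240)),("b2",(610,-230,240))]:
    ctrl.goto(p,att(90)); ctrl.wait(.2); shot(n); print(n,probe_bus.get_obs()["tcp_pos"].round(1),probe_bus.get_obs()["t"])
E
python3 -c "
import cv2,numpy as np
for a in 'sb':
    cv2.imwrite(f'pics/{a}.png',cv2.resize(np.vstack([cv2.imread(f'pics/{a}{i}.png') for i in(1,2)]),None,fx=.625,fy=.625,interpolation=cv2.INTER_AREA))"
```

```text
s1 [519.9 150.7 310. ] 2.9333
s2 [609.2 150.3 310.4] 3.6333
b1 [ 520.6 -229.2  240.2] 5.3583
b2 [ 609.1 -230.1  240.1] 6.0583
```

View pics/b1.png

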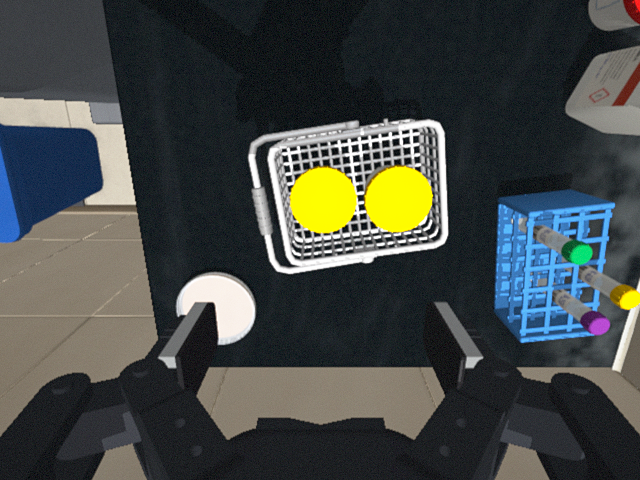

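View pics/s1.png

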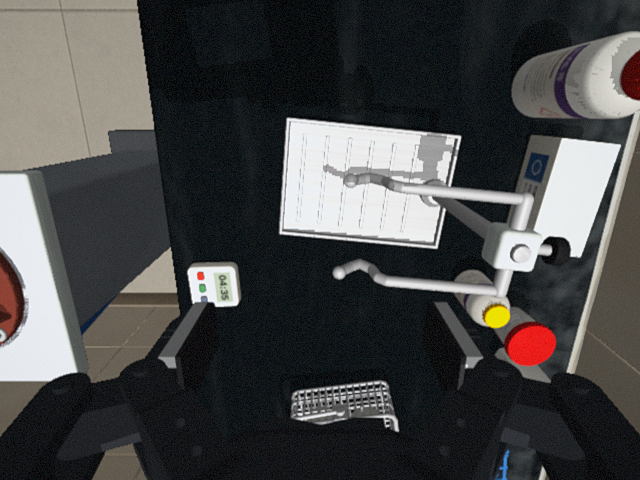

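In b1 the basket's sleeve is at (262,210), with rim corners near (271,150), (440,122), (444,243) and (283,270). In s1 the hook tips are at (349,181) and (339,272), the column top at (521,253), and the tray corners at (288,118), (461,135), (438,248) and (280,235). I'll crop the pairs enlarged to read matching points.

Run:
```python
import cv2,numpy as np
def crop(n,x,y,w,h,s):
    im=cv2.resize(cv2.imread(f"pics/{n}.png")[y:y+h,x:x+w],None,fx=s,fy=s,interpolation=cv2.INTER_CUBIC)
    for u in range(-(-x//20)*20,x+w,20):
        cv2.line(im,((u-x)*s,0),((u-x)*s,6),(0,255,0),1); cv2.putText(im,str(u),((u-x)*s+2,16),0,.4,(0,255,0),1)
    for v in range(-(-y//20)*20,y+h,20):
        cv2.line(im,(0,(v-y)*s),(6,(v-y)*s),(0,255,0),1); cv2.putText(im,str(v),(8,(v-y)*s+4),0,.4,(0,255,0),1)
    return im
cv2.imwrite("pics/bc.png",np.hstack([crop("b1",245,110,80,180,3),crop("b1",360,110,90,170,3)[:540] if 0 else crop("b1",365,110,85,180,3),crop("b2",130,110,85,180,3)]))
cv2.imwrite("pics/sc.png",np.vstack([crop("s1",320,165,220,120,3),crop("s2",220,165,220,80,3) if 0 else crop("s2",190,165,220,120,3)])[:, :660][:720])
im=cv2.imread("pics/sc.png");print(im.shape,cv2.imread("pics/bc.png").shape)
cv2.imwrite("pics/sc.png",cv2.resize(im,None,fx=.83,fy=.83))
```

```text
(720, 660, 3) (540, 750, 3)
```

View pics/bc.png

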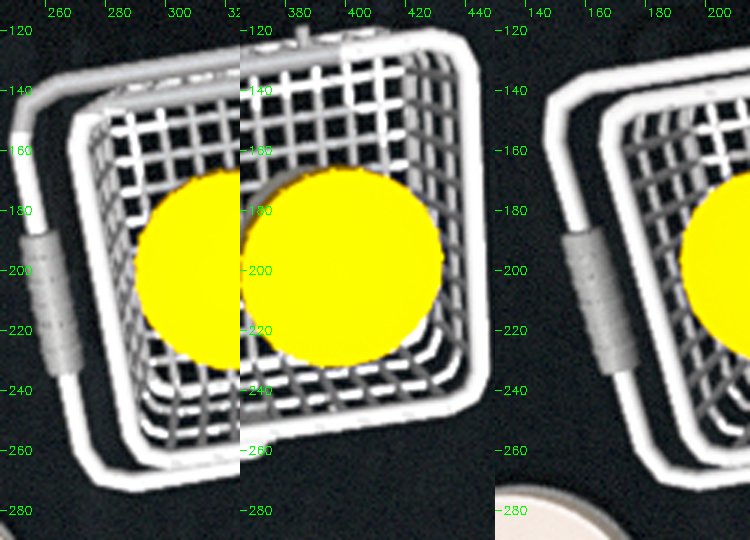

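View pics/sc.png

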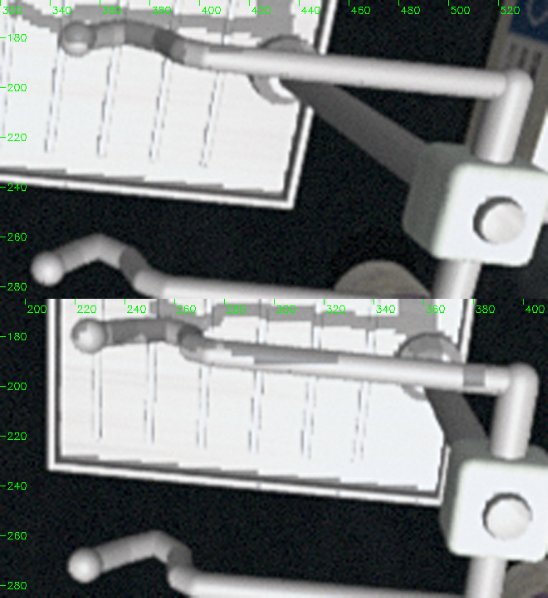

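In bc, the sleeve ends read b1 (258.2,187.3)/(266.7,235.0) and b2 (158.7,187)/(172.2,234.3). In sc, the hook tips read s1 (350.9,181.1)/(338.9,272.6) and s2 (226.1,179.9)/(224.1,271.8). The column top reads (520.8,253)/(394,252.6).

Run:
```python
from h import *
B=[wcam("b1"),wcam("b2")];S=[wcam("s1"),wcam("s2")]
yaw=lambda v:np.degrees(np.arctan2(v[1],v[0])).round(2)
def T(n,C,*p): X,e=tri(C,p); print(n,X.round(1),"res",e.round(1)); return X
u=T("sleeve+y",B,(258.2,187.3),(158.7,187));v=T("sleeve-y",B,(266.7,235),(172.2,234.3));T("sleeve mid",B,(262.3,211.3),(165.4,210.7));print("bail yaw",yaw(u-v)-90)
a=T("tip+y",S,(350.9,181.1),(226.1,179.9));b=T("tip-y",S,(338.9,272.6),(224.1,271.8));c=T("col",S,(520.8,253),(394,252.6))
r=T("rear+y",S,(528.4,198),(399.6,196.7));s=T("shank+y",S,(400.3,188.3),(272.3,185.5))
print("yaws tips",yaw(a-b)-90,"col",yaw(c-(a+b)/2), "rear-tip",yaw(r-a),np.linalg.norm(c[:2]-(a+b)[:2]/2), np.linalg.norm(a-b))
# tray corners at rim z=18, s1
q=[onz(S[0],p,18) for p in((288,118),(461,135),(438,248),(280,235))];print(np.round(q,1)); print("tray yaw",yaw(q[1]-q[0]),yaw(q[2]-q[3]),yaw(q[0]-q[3])-90,yaw(q[1]-q[2])-90,np.mean(q,0))
# top view, check
Ct=cam("top"); print("top col",onz(Ct,(199,197),220))
# cups: yellow masks at measured height
for n,C in zip(("b1","b2"),B):
    im=cv2.imread(f"pics/{n}.png");m=cv2.inRange(im,(0,180,180),(80,255,255));k,_,st,ce=cv2.connectedComponentsWithStats(m)
    print(n,[(ce[i].round(1).tolist(),onz(C,ce[i],63).round(1).tolist()) for i in range(1,k) if st[i,4]>500])
# rim: outer white corners on z=70
for p in((271,150),(440,122),(444,243),(283,270)): print(onz(B[0],p,70).round(1))
```

```text
sleeve+y [ 465.5 -211.6   67. ] res 0.1
sleeve-y [ 470.7 -256.9   64.6] res 0.1
sleeve mid [ 467.8 -233.8   65.6] res 0.0
bail yaw 6.5
tip+y [541.6 185.2 197.1] res 0.1
tip-y [534.3 113.6 197.5] res 0.0
col [660.9 137.8 217.4] res 0.3
rear+y [664.  175.6 208.9] res 0.0
shank+y [575.6 182.1 205. ] res 0.6
yaws tips -5.849999999999994 col -5.4 rear-tip -4.46 123.44912339852662 71.93324028934023
[[482.5 225.9  18. ]
 [684.  207.3  18. ]
 [671.9  66.3  18. ]
 [468.5  83.7  18. ]]
tray yaw -5.28 -4.9 -5.6299999999999955 -4.930000000000007 [576.7386089  145.82499111  18.        ]
top col [673.94933366 137.50316433 220.        ]
b1 [([322.8, 199.7], [523.0, -223.6, 63.0]), ([398.2, 198.9], [591.6, -222.7, 63.0])]
b2 [([300.5, 198.0], [590.9, -222.7, 63.0]), ([225.1, 199.0], [522.4, -223.6, 63.0])]
[ 478.6 -178.7   70. ]
[ 620.2 -155.7   70. ]
[ 635.3 -262.7   70. ]
[ 485.4 -290.2   70. ]
```

```bash
cat >> h.py <<'E'
TH=7.5;PV=np.array([556.8,-222.1,58]);ex=np.array([np.cos(np.radians(TH)),np.sin(np.radians(TH)),0]);ez=np.array([0,0,1.])
d=(ex-ez)/2**.5;n=(ex+ez)/2**.5
bar=lambda a:PV+90*(np.sin(a)*ex+np.cos(a)*ez)
tip=lambda a,back=0,off=0:bar(a)+(15-back)*d-(17.5+off)*n
E
python3 - <<'E'
from h import *
A=att(TH,45); f=lambda:probe_bus.get_obs()["wrist_force"].round(2)
ctrl.grip(0)
p=tip(-1.5,60,8); ctrl.goto(p+[0,0,110],A); print(probe_bus.get_obs()["tcp_pos"],probe_bus.get_obs()["ee_rot"],A)
ctrl.move_l(p,A,150); print(f(),probe_bus.get_obs()["grip_width"]); ctrl.move_l(tip(-1.5,0,8),A,60); print(f())
shot("p0")
for a in np.linspace(-1.5,0,11): ctrl.move_l(tip(a),A,70); print(round(a,2),f())
ctrl.wait(.3); shot("p1"); print(probe_bus.get_obs()["t"])
E
python3 -c "
import cv2,numpy as np
cv2.imwrite('pics/p.png',cv2.resize(np.hstack([cv2.imread(f'pics/p{i}.png') for i in(0,1)]),(800,300),interpolation=cv2.INTER_AREA))"
```

```text
[ 419.06747295 -241.61850228  189.68710495] [179.73724993 -45.03886795   7.73014237] [180.  -45.    7.5]
[0.55 0.06 0.36] -0.014868112961928776
[-1.07 -0.74  0.21]
-1.5 [-0.42  0.19 -0.13]
-1.35 [-0.03  0.33 -0.37]
-1.2 [ 0.4  -0.65 -0.53]
-1.05 [0.5  0.7  1.19]
-0.9 [ 1.01 -0.38  0.17]
-0.75 [-0.08 -0.21 -0.09]
-0.6 [-0.44  0.36 -0.36]
-0.45 [ 0.23  0.48 -0.47]
-0.3 [ 0.73 -0.41 -0.29]
-0.15 [ 0.49 -0.97 -0.34]
0.0 [-1.1  -0.03 -0.49]
13.825
```

View pics/p.png

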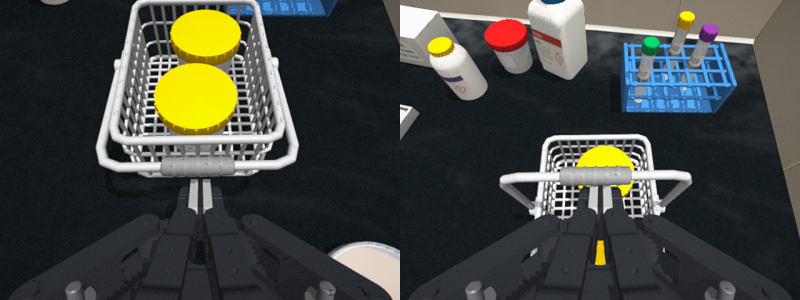

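The left half shows the finger under the sleeve and the right half shows the bail upright against it. Next I'll back off and re-measure the upright sleeve from two wrist positions.

Run:
```python
from h import *
A=att(TH,45)
ctrl.move_l(tip(0,5,12),A,60); ctrl.move_l(tip(0,110,12),A,150); ctrl.grip(50)
for k,x in(("g1",515),("g2",600)):
    ctrl.goto((x,-232,285),att(97)); ctrl.wait(.2); shot(k)
print(probe_bus.get_obs()["t"])
B=[wcam("g1"),wcam("g2")]; P=np.array([556.8,-222.1,148])
for C in B: K,R,t=C; q=K@(R@P+t); print(q[:2]/q[2])
s=[]
for i,C in enumerate(B):
    K,R,t=C; q=K@(R@P+t); u,v=(q[:2]/q[2]).astype(int); c=cv2.imread(f"pics/g{i+1}.png")[v-75:v+75,u-50:u+50]; s.append(cv2.resize(c,None,fx=4,fy=4,interpolation=cv2.INTER_CUBIC)); print(u-50,v-75)
cv2.imwrite("pics/g.png",np.hstack(s))
```

```text
17.4083
[376.40410655 213.13100221]
[269.46268879 199.56487823]
326 138
219 124
```

View pics/g.png

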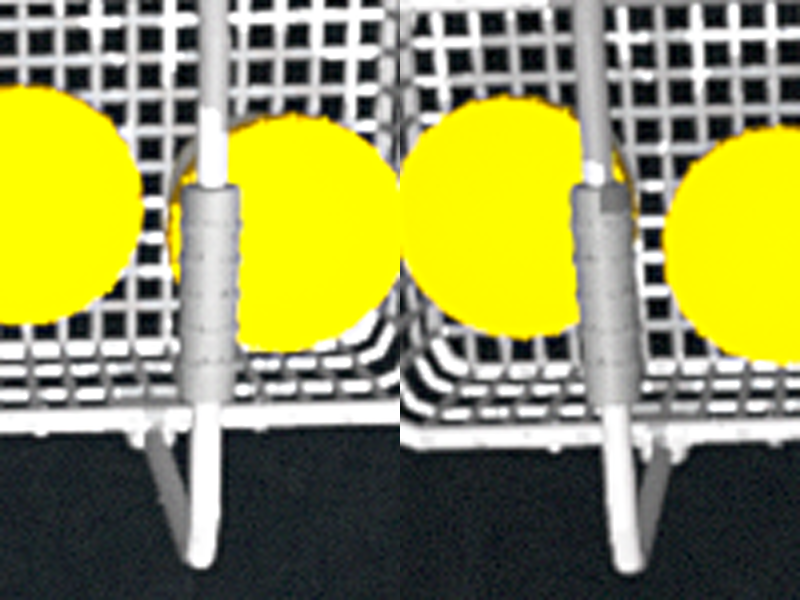

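The sleeve ends read g1 (379,184.2)/(377.7,238.7) and g2 (269.2,170.2)/(272,225). The bail stands upright across the middle of the basket.

Run:
```python
from h import *
B=[wcam("g1"),wcam("g2")]
u,e=tri(B,[(379,184.2),(269.2,170.2)]);v,e2=tri(B,[(377.7,238.7),(272,225)])
m=(u+v)/2;w=u-v;print(u,v,e,e2,m,"yaw",np.degrees(np.arctan2(w[1],w[0]))-90,np.linalg.norm(w))
for p in[(m[0],m[1],129)]: print(ctrl.solve_ik(p,att(97)),ctrl.solve_ik((556,147.6,220),att(84.7)))
```

```text
[ 554.84846207 -198.82017716  148.27207601] [ 560.79977028 -242.10363941  151.26242838] 0.03651977803741456 0.17327700169203503 [ 557.82411618 -220.46190829  149.76725219] yaw 7.828858442515326 43.7929033259593
[-2.82667090e+01  1.54340267e+01  1.00486777e+02 -2.54444375e-14
  6.40791962e+01 -3.52667090e+01] [ 7.87792737  6.98640991 99.93051929  0.         73.08307081 13.17792737]
```

Run:
```python
from h import *
A=att(97.8); f=lambda:(probe_bus.get_obs()["wrist_force"].round(2),probe_bus.get_obs()["grip_width"].round(1),probe_bus.get_obs()["tcp_pos"].round(1))
p=np.array([557.8,-220.5,130]); ctrl.goto(p+[0,0,80],A); ctrl.move_l(p,A,80); print(f())
ctrl.grip(0,60); ctrl.wait(.2); print(f(),probe_bus.get_obs()["grip_force"])
ctrl.move_l(p+[0,0,25],A,25); ctrl.wait(.4); print(f(),probe_bus.get_obs()["moment"]); 
ctrl.move_l(p+[0,0,77],A,50); ctrl.wait(.3); print(f(),probe_bus.get_obs()["t"]); shot("l")
cv2.imwrite("pics/ls.png",eyes.get_image("side")[200:320,230:400,::-1])
a=cv2.resize(cv2.imread("pics/l.png"),(400,300));b=cv2.resize(cv2.imread("pics/ls.png"),(400,282))
cv2.imwrite("pics/lift.png",np.hstack([a,np.vstack([b,np.zeros((18,400,3),np.uint8)])]))
```

```text
Traceback (most recent call last):
AttributeError: 'float' object has no attribute 'round'
```

```bash
cat >> h.py <<'E'
def f():
    o=probe_bus.get_obs();print(o["wrist_force"].round(2),o["moment"].round(2),round(o["grip_width"],1),round(o["grip_force"],1),o["tcp_pos"].round(1),round(o["t"],2))
E
python3 - <<'E'
from h import *
A=att(97.8)
p=np.array([557.8,-220.5,130]); f()
ctrl.grip(0,60); ctrl.wait(.2); f()
ctrl.move_l(p+[0,0,25],A,25); ctrl.wait(.4); f()
ctrl.move_l(p+[0,0,77],A,50); ctrl.wait(.3); f()
shot("l")
E
```

```text
[-0.18 -0.44  0.07] [-0.   -0.02 -0.03] 50.1 0.0 [ 558.4 -220.8  130.8] 19.0
[ 0.45 -0.06  3.92] [0.02 0.06 0.11] 9.9 58.6 [ 558.2 -220.7  130.7] 19.65
[-0.39  0.31 -4.4 ] [-0.04  0.01 -0.04] 9.9 58.4 [ 557.8 -220.5  154.9] 21.2
[ 0.09  0.11 -4.74] [ 0.04 -0.05 -0.03] 9.8 58.4 [ 557.7 -220.4  206.7] 22.69
```

Run:
```python
from h import *
a=cv2.resize(cv2.imread("pics/l.png")[120:480,140:500],(480,480))
s=eyes.get_image("side")[200:310,250:355,::-1]; cv2.imwrite("pics/lift.png",np.hstack([a,cv2.resize(s,(320,480))[:, :320]]))
im=cv2.imread("pics/l.png");m=cv2.inRange(im,(0,180,180),(80,255,255));k,_,st,ce=cv2.connectedComponentsWithStats(m)
print([(ce[i].round(1),st[i]) for i in range(1,k) if st[i,4]>200]);f()
```

```text
[(array([263. , 246.3]), array([ 215,  201,   97,   91, 6695], dtype=int32)), (array([374.6, 258.1]), array([ 328,  214,   94,   90, 6305], dtype=int32)), (array([589.7, 363.7]), array([579, 355,  22,  18, 309], dtype=int32))]
[-0.48 -0.27 -4.56] [ 0.03 -0.03  0.04] 9.8 58.4 [ 557.8 -220.5  206.9] 22.79
```

View pics/lift.png

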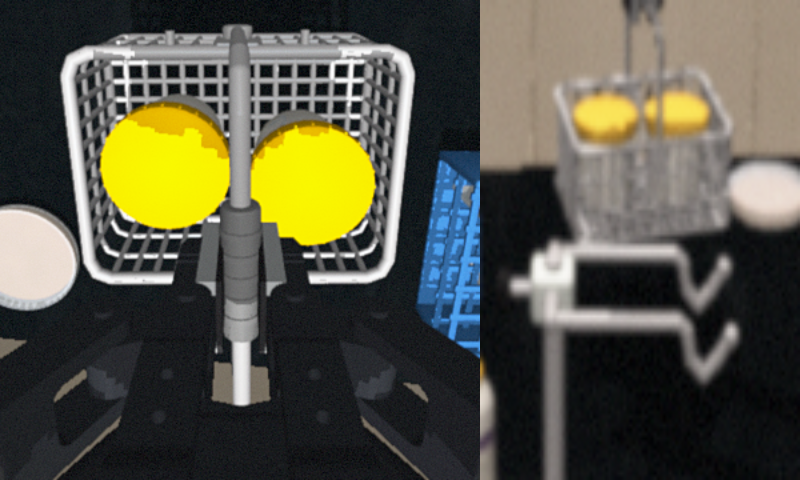

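The lift shows the basket level, with both cups in it and the sleeve gripped in the middle. Carrying to the stand now: line up in front of the hooks, then go in over the tips.

```bash
cat >> h.py <<'E'
YS=-5.3;sx=np.array([np.cos(np.radians(YS)),np.sin(np.radians(YS)),0]);SEAT=np.array([556.1,147.6,0])
AS=att(90+YS)
E
python3 - <<'E'
from h import *
ctrl.move_l([440,-180,207],att(97.8),110)
ctrl.move_l(SEAT-130*sx+[0,0,207],AS,110); ctrl.wait(.2); f()
ctrl.move_l(SEAT-2*sx+[0,0,207],AS,80); ctrl.wait(.5); f()
im=eyes.get_image("top"); cv2.imwrite("pics/top1.png",im[:,:,::-1])
shot("h")
E
```

```text
[-0.1  -0.65 -4.34] [-0.    0.01  0.  ] 10.0 58.4 [426.7 159.5 207. ] 27.52
[-0.4   0.64 -4.77] [-0.02 -0.    0.03] 9.7 58.4 [554.1 147.8 207.1] 29.77
```

Run:
```python
from h import *
p=SEAT-2*sx
def fz():
    v=[]
    for _ in range(5): ctrl.wait(.03); v.append(probe_bus.get_obs()["wrist_force"])
    return np.mean(v,0)
ctrl.move_l(p+[0,0,186],AS,40); ctrl.wait(.2); b=fz(); print(b.round(2))
z=186
while z>150:
    z-=1.5 if z>178 or z<150 else 1
    ctrl.move_l(p+[0,0,z],AS,15); F=fz(); print(z,F.round(2))
    if F[2]>-1.2 or abs(F[0]-b[0])>6: break
f()
```

```text
[ 0.44 -0.04 -4.61]
184.5 [-0.07 -0.24 -4.49]
183.0 [-0.02 -0.07 -5.08]
181.5 [ 0.07 -0.08 -4.57]
180.0 [-0.22 -0.32 -4.57]
178.5 [-0.27  0.1  -4.68]
177.0 [ 0.25  0.63 -4.77]
176.0 [ 0.01 -0.01 -4.76]
175.0 [ 0.32 -0.39 -5.18]
174.0 [-0.22  0.04 -4.59]
173.0 [-0.02 -0.22 -4.79]
172.0 [-0.06  0.03 -4.86]
171.0 [-0.12  0.1  -4.64]
170.0 [-0.3  -0.26 -4.58]
169.0 [ 0.41 -0.07 -4.54]
168.0 [ 1.09 -0.04 -2.91]
167.0 [ 2.64 -0.34 -0.46]
[ 3.   -1.13 -0.59] [ 0.07 -0.41 -0.07] 9.9 58.8 [555.  147.8 167.7] 37.58
```

Run:
```python
from h import *
def fz():
    v=[]
    for _ in range(5): ctrl.wait(.03); v.append(probe_bus.get_obs()["wrist_force"])
    return np.mean(v,0)
x=-2;z=167
for _ in range(14):
    F=fz(); print(x,z,F.round(2))
    if F[0]>1 and x<5: x+=1
    elif F[0]<-1 and x>-6: x-=1
    elif F[2]<-.3: z-=.7
    else: break
    ctrl.move_l(SEAT+x*sx+[0,0,z],AS,15)
f()
```

```text
-2 167 [2.89 0.12 0.48]
-1 167 [1.67 0.09 1.92]
0 167 [-1.1   0.59  3.38]
-1 167 [2.11 1.04 1.54]
0 167 [-1.22  1.69  3.93]
-1 167 [1.64 1.64 1.76]
0 167 [-1.53  2.    4.05]
-1 167 [1.43 1.74 2.24]
0 167 [-1.59  2.11  4.49]
-1 167 [1.95 2.57 2.19]
0 167 [-1.69  2.79  4.32]
-1 167 [1.49 2.72 2.48]
0 167 [-1.52  2.92  4.08]
-1 167 [2.1  2.68 1.57]
[-1.06  2.7   3.06] [ 0.43  0.18 -0.12] 10.0 59.2 [555.6 147.7 167. ] 43.41
```

Run:
```python
from h import *
p=SEAT-.5*sx
ctrl.move_l(p+[0,0,167.3],AS,15); ctrl.wait(.2); f()
ctrl.grip(16); ctrl.wait(.2); f(); ctrl.grip(45); ctrl.wait(.2); f()
ctrl.move_l(p+[0,0,300],AS,70); f()
ctrl.goto([480,-60,330],att(90)); ctrl.wait(.5); f()
t=eyes.get_image("top")[150:330,140:300,::-1]; s=eyes.get_image("side")[210:390,200:400,::-1]
cv2.imwrite("pics/end.png",np.hstack([cv2.resize(t,(400,450),interpolation=2),cv2.resize(s,(400,450),interpolation=2)]))
```

```text
[1.62 2.79 0.33] [ 0.52 -0.21 -0.14] 9.6 59.0 [555.6 147.6 167. ] 43.86
[-0.69  0.19 -0.37] [ 0.02 -0.01  0.01] 16.2 0.0 [555.3 147.3 167. ] 44.29
[-0.38 -0.44  0.04] [ 0.01 -0.03 -0.01] 45.1 0.0 [555.6 147.7 167.3] 44.88
[-0.41  0.12 -0.35] [ 0.03 -0.01 -0.01] 44.8 0.0 [555.3 147.6 299.4] 46.92
[-0.2  -0.71 -0.52] [ 0.01  0.05 -0.01] 45.2 0.0 [480.1 -59.7 329.9] 48.32
```

View pics/end.png

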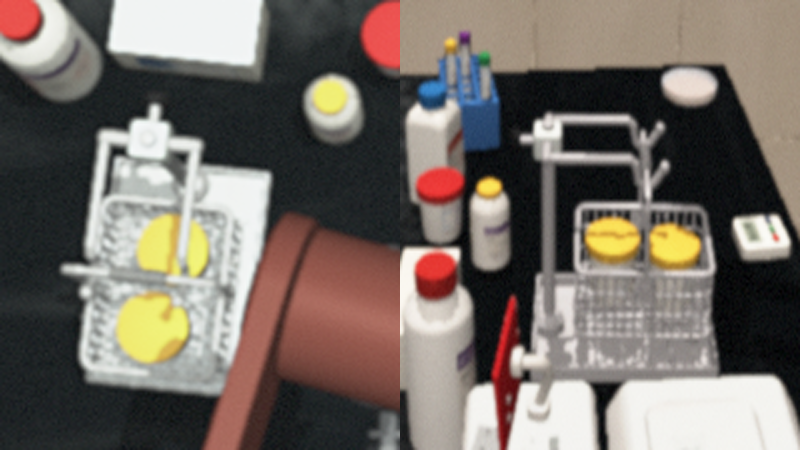

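The basket hangs level in both hooks over the tray with both cups in it, and the dish, timer and bottle have not moved. A last check that it is still, then I hand in.

Run:
```python
from h import *
a=eyes.get_image("side");ctrl.wait(1.5);b=eyes.get_image("side")
d_=cv2.absdiff(cv2.GaussianBlur(a,(5,5),0),cv2.GaussianBlur(b,(5,5),0))[250:370,260:390];print(d_.max(),d_.mean());f()
if d_.max()<40: print(ctrl.sign_off())
```

```text
10 0.6755982905982906
[0.15 1.09 0.52] [ 0.03 -0.07  0.03] 45.0 0.0 [480. -60. 330.] 50.02
the job is handed in; nothing more can be done
None
```

The basket hangs level and still in both hooks over the tray with both cups in it, the timer, dish and bottle look undisturbed, and I handed the job in at about 50 s of robot time.

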